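Close up the watch pressure test chamber

TASK

Close up the pressure test chamber for a water-resistance test. Draw its cover down evenly with the four T-handles: turn them clockwise in crisscross order (each followed by the one diagonally opposite), first pass each about half way, second pass each to its stop. Only then swing the two cam arms of the filling port down together until they lie along the coupler, and leave the things standing round about where they are.

Things in the scene. Friction and masses are not known exactly. Their poses are not given: they have to be found in the camera images.
- chamber: Test chamber, fixed: aluminium base 172 x 292 x 19 mm, clear tube with a watch in it, square aluminium cover (168 mm) on four tie rods; beside it filling port and gauge. Origin: centre of the base's underside; x along its short side to the back, y along its long side to the left. Cover centre at y = -55, port axis at x = 0, y = +100, gauge at x = 55, y = +50 mm (top 85 mm up).
- handle_0_bar (a point): T-handle 0, front left corner of the cover (x -64, y +9 mm of the chamber): bar 62 long, 16 thick, 20 mm high on a 14 mm neck, with 18 mm free under it. Point: centre of the bar, on the turning axis, 147 mm up when loose, 144 tight. Its x runs along the bar, z up. To be gripped from above across its thickness and turned about z.
- handle_1_bar (a point): T-handle 1 (back left corner, x = +64, y = +9 mm), the same as handle 0. Handles 0, 1, 2, 3 follow one another round the cover: 0 and 2 are diagonally opposite, 1 and 3 are diagonally opposite.
- handle_2_bar (a point): T-handle 2 (back right corner, x = +64, y = -119 mm), the same.
- handle_3_bar (a point): T-handle 3 (front right corner, x = -64, y = -119 mm), the same.
- handle_0 (a joint): Turn of T-handle 0 in rad, growing clockwise seen from above: starts loose at 0 to 0.25, half way is 0.9, 1.8 is its stop (cover hard down). At 1.8 the bar lies along the chamber's x; at 0 it lies 1.8 rad counter-clockwise of that, nearly along y. Turns against 0.2 N m of friction, stays where it is left; the cover sinks 1.7 mm per rad.
- handle_1 (a joint): Turn of T-handle 1, as handle_0.
- handle_2 (a joint): Turn of T-handle 2, as handle_0.
- handle_3 (a joint): Turn of T-handle 3, as handle_0.
- port_top (a point): Top centre of the plug in the port's coupler, 148 mm up; axes as the chamber. Coupler 43 mm across. Brass cam arms are hinged on its front and back, at x = -25 and +25 mm, 12 mm below this point; each 59 mm long, 14 to 18 wide (along y), 9 thick, with a small ring at its end. Locked, they hang straight down, 62 mm over their outer faces.
- cam_arm_front (a joint): Angle of the front cam arm in rad: 0 = locked, hanging down along the coupler; 1.57 = straight out to the front; starts open at 1.4 to 1.8. Stays where it is left (friction about 0.06 N m); pushed down from above, or pressed in from outside.
- cam_arm_back (a joint): Angle of the back cam arm, likewise; it opens to the back.
- loupe_mid (a point): Bystander: black eye loupe, 38 mm across, 33 mm high; the point is half-way up.
- blower_mid (a point): Bystander: red rubber dust blower standing upright, 53 mm across, 116 mm high; the point is half-way up.
- parts_tin_0_mid (a point): Bystander: round aluminium tin with glazed lid, 47 mm across, 14 mm high; the point is half-way up.

How it is judged:
By the outcome, as a careful person would: the job done as asked, in the order asked, and still so for the second after the job is handed in, with the robot touching nothing.
It also fails if it takes over 72 s, if anything falls off the work surface, if the arm or the gripper's body presses on something with over 40 N, if the wrist force passes 120 N, or if a joint passes its speed limit or range.

ROBOT

A 7-joint arm with a two-finger parallel gripper is mounted at the origin on a cart in front of the work surface, level with it; the furniture and walls round the work are solid. World frame = base frame: x ahead of the robot, y to its left, z up, the work surface at z = 0. Lengths are in m, angles in rad, forces in N, time in s.
With the tool pointing down it reaches from about 0.425 to 0.875 m from the base axis. Payload 4.7 kg.
Tool frame: the origin (TCP) lies between the finger pads; the fingertips stand 14 mm ahead of it and the grasp point (between the pads) lies 5 mm behind it; z points along the fingers, y is the line along which they close (so a half turn about z gives the same grasp; the last joint's range is limited). The gripper opens to 87 mm and grips with 3 to 60 N. Pads are 19 mm wide; open, the fingers measure 117 mm over their backs; the gripper's body (75 mm by 190 mm) begins 51 mm behind the grasp point.
Start: joints at [1.146, 0.321, -0.07, 1.45, 0.023, 1.371, -0.057], TCP at [0.276, -0.588, 0.237] pointing down, gripper open.
Joint ranges: [-2.86, 2.86], [-0.3, 2.09], [-1.38, 1.24], [0.06, 2.45], [-1.56, 4.7], [0.09, 2.05], [-2.69, 2.69]. Speed limits (rad/s): [2.57, 2.57, 3.14, 3.14, 3.14, 3.14, 3.14].

INTERFACE

Orientations are given as a rotation vector (axis times angle).
In Python, from bench import ctrl gives the robot as it stands.
- The arm moves only by the tool step_arm, never from a script. Its argument "commands" is a list of rows, each an object with "travel": the shift along the tool's x, y, z in m, a list of three; "turn": the turn, a rotation vector about the tool's x, y, z in degrees, a list of three. A call has 1 to 5 rows; each row is the pose to reach, as a shift and turn from the pose commanded when the call began, along the tool's axes at that moment; what a row does not reach only later rows make up. A row lasts 1/10 s, in which the tool goes at most 50 mm and 8.59 degrees, less where a joint would pass 70% of its speed; a pose out of reach is approached as far as the arm can. A call with a gripper value outside its range is refused whole. "gripper" is the opening, from 0 (shut) to 1 (fully open), set as the call begins (left out, the last holds). The fingers move at their own pace and stop on an object; "force" is the grip in N (left out, the last holds). Time passes only in rows, so rows that repeat a pose let the fingers close. It gives the time, the measured TCP pose, the force, the opening and the grip force at its end, in the units of the state.
- ctrl.get_state(): the state, without advancing time (a new reading comes with each control period).
- ctrl.get_image(name): name is "scene" or "top"; returns the picture (420x560x3 uint8, red, green, blue); there is no depth.
- ctrl.camera_model(name): a dict with "fx", "fy", "cx", "cy" (pixels), "k1" (the pictures are not rectified: a ray, as slopes to the right and down, at radius r is drawn at 1 + k1 r^2 times it, then the intrinsics apply), "R" (3x3) and "t" (3): a world point X has camera coordinates R X + t. Camera axes: x right, y down, z forward; pixel columns grow to the right and rows downward; lengths in m; the calibration is good to about 2 mm. A picture is of the moment at which its call begins. camera_model takes no time and is no camera call.
- ctrl.close_job(): hands the job in; it is judged then, once.
The state is a dict: "time": time; "joint_positions": joint angles; "qd": joint speeds; "joint_torque": joint torques, N m; "position": TCP position; "tool_rot": TCP orientation; "ft_force": force on the tool from outside, world axes, zero at the start; "torque": the same for the moment, N m; "grip_width": opening from 0.0 (shut) to 1.0 (fully open); "grip_force": force on a finger pad.
Only numpy, scipy, OpenCV 4.12 (cv2) and the standard library are available. Lean on these libraries where they do the work, as an engineer would, in place of code of your own. Each camera call takes 0.05 s, during which the arm holds its last target. There are 200 camera calls.

## Working session

There is one attempt and no reset: what is moved stays moved. The work goes in short steps, Python scripts to look and compute and a tool call to move; the robot and the scene stay as the last step left them, time stands still between calls to the robot, and variables do not carry over. Pictures are saved under pics/ and viewed, at most 10 in all, crops included, and the job is handed in when it is done.

Besides the shell and the picture viewer there is one more tool, called after "Request:" by a JSON object that holds its "op" and its "data". step_arm: Moves the arm, as the interface text tells. Its arguments: {"type":"object","properties":{"commands":{"type":"array"},"gripper":{"type":"number"},"force":{"type":"number"}},"required":["commands"]}

```bash
mkdir -p pics; ls; python3 - <<'E'
from bench import ctrl
import cv2
for n in("scene","top"):
    im=ctrl.get_image(n); cv2.imwrite(f"pics/{n}0.png",cv2.resize(im[:,:,::-1],(800,600),interpolation=cv2.INTER_CUBIC))
    print(n,ctrl.camera_model(n))
s=ctrl.get_state();print({k:s[k] for k in("time","position","tool_rot","ft_force","grip_width")})
E
```

```text
pics
scene {'fx': 499.0690807663717, 'fy': 499.0690807663717, 'cx': 276.3491164183639, 'cy': 203.000457195887, 'k1': 0.05796136608906036, 'R': array([[-0.6766354 , -0.73625727,  0.00947454],
       [-0.42710996,  0.38197628, -0.81955549],
       [ 0.59978464, -0.55858693, -0.57292149]]), 't': array([0.38801866, 0.30285722, 1.14853673])}
top {'fx': 429.2012221067318, 'fy': 429.2012221067318, 'cx': 278.07227400563056, 'cy': 208.34682347765656, 'k1': -0.015327729008567404, 'R': array([[ 0.01133929, -0.99993374, -0.00198518],
       [-0.98937232, -0.01093167, -0.14499282],
       [ 0.14496151,  0.0036082 , -0.98943072]]), 't': array([0.00400766, 0.5633717 , 1.01327909])}
{'time': 0.1, 'position': array([ 0.2759008 , -0.58801345,  0.23556013]), 'tool_rot': array([-3.06464214e+00, -6.83432721e-01,  7.91587178e-04]), 'ft_force': array([ 0.07189413,  0.27632481, -0.77766489]), 'grip_width': 1.0047022369257352}
```

View pics/scene0.png

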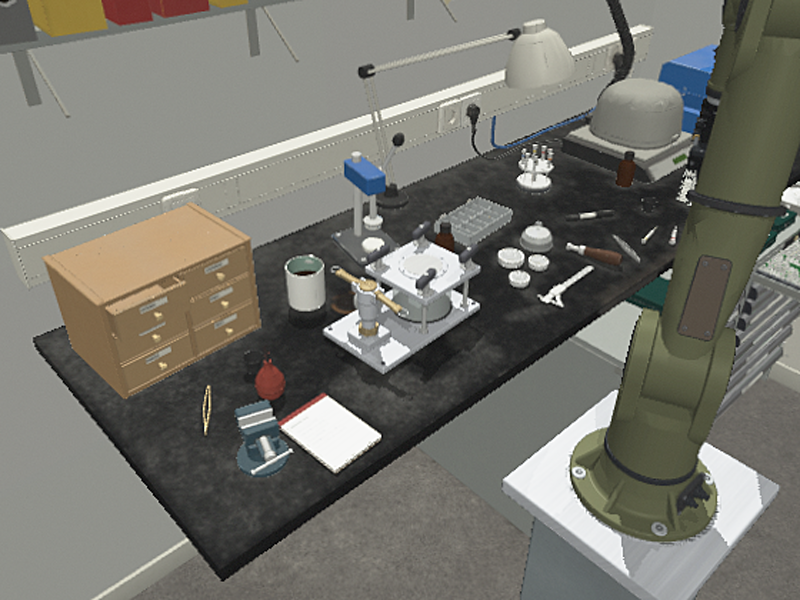

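View pics/top0.png

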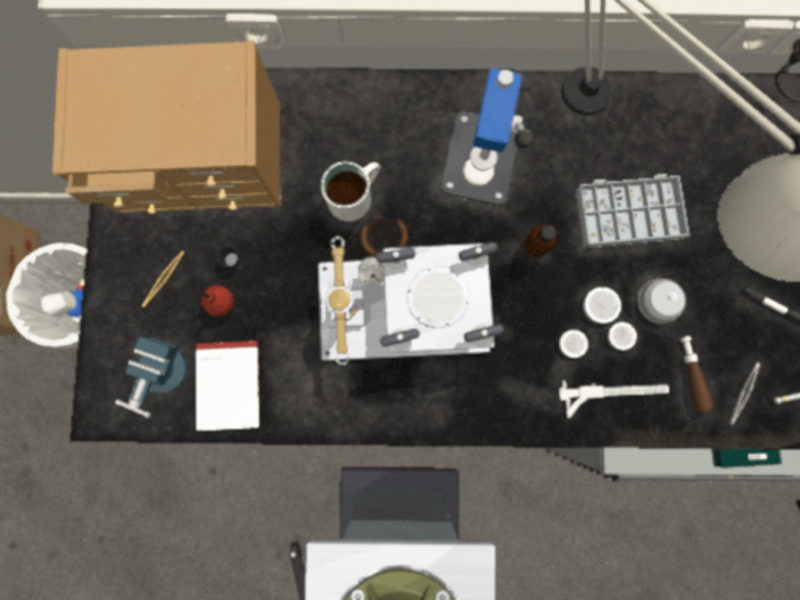

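```bash
python3 - <<'E'
from bench import ctrl
import cv2
im=ctrl.get_image("top")[160:265,215:355,::-1]; cv2.imwrite("pics/t1.png",cv2.resize(im,None,fx=5.6,fy=5.6,interpolation=cv2.INTER_CUBIC))
im=ctrl.get_image("scene")[155:265,220:345,::-1]; cv2.imwrite("pics/s1.png",cv2.resize(im,None,fx=5.4,fy=5.4,interpolation=cv2.INTER_CUBIC))
E
```

```text
(no output)
```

View pics/t1.png

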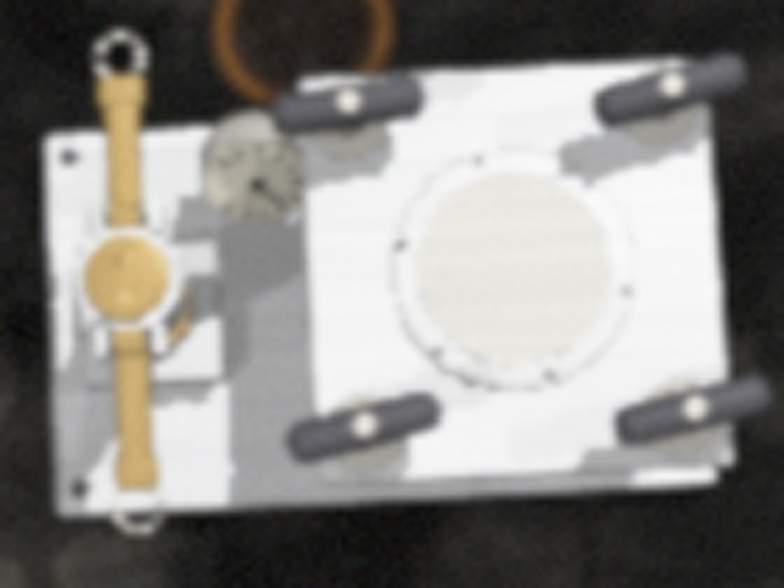

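View pics/s1.png

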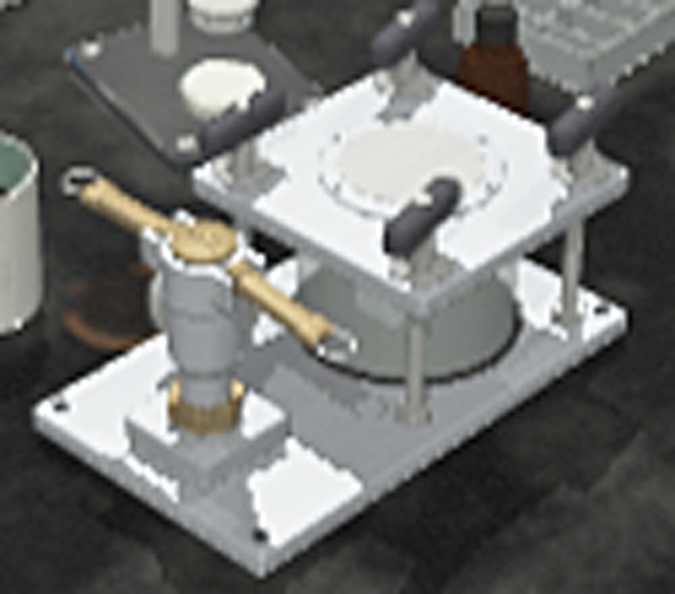

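```bash
cat > h.py <<'E'
import numpy as np
from bench import ctrl
from scipy.optimize import least_squares
from scipy.spatial.transform import Rotation as Ro
def proj(n,X):
    m=ctrl.camera_model(n); c=np.atleast_2d(X)@m["R"].T+m["t"]; s=c[:,:2]/c[:,2:]
    s=s*(1+m["k1"]*(s**2).sum(1))[:,None]
    return s*[m["fx"],m["fy"]]+[m["cx"],m["cy"]]
def back(n,uv,z):
    return least_squares(lambda p:(proj(n,[p[0],p[1],z])[0]-uv),[.5,0]).x
def top(c): return np.array([215,160])+(np.array(c)+.5)/5.6-.5
def sc(c): return np.array([220,155])+(np.array(c)+.5)/5.4-.5
L=np.array([[-64,9],[64,9],[64,-119],[-64,-119],[0,100]])/1e3
def cham(p,L): 
    c,s=np.cos(p[2]),np.sin(p[2]); return np.asarray(L)@np.array([[c,s],[-s,c]])+p[:2]
E
python3 - <<'E'
from h import *
T=top([(364,425),(348,101),(672,85),(694,407),(127,275)]); S=sc([(425,203),(245,112),(405,17),(592,110),(203,236)])
z=np.array([.157]*4+[.148])
def r(p,w=(1,1)):
    X=np.c_[cham(p,L),z]; return np.r_[w[0]*(proj("top",X)-T).ravel(),w[1]*(proj("scene",X)-S).ravel()]
for w in((1,1),(1,0)):
    f=least_squares(r,[.55,0,0],args=(w,)); print(f.x,np.degrees(f.x[2]),np.round(f.fun,1))
p=f.x
print(cham(p,L))
E1=[(292,447),(276,115),(600,108),(620,432)];E2=[(437,405),(420,90),(745,68),(768,390)]
for a,b in zip(E1,E2):
    d=back("top",top(a),.15)-back("top",top(b),.15); print("bar angle rel chamber x, deg",np.degrees(np.arctan2(d[1],d[0])-p[2])%180)
for zz in (.11,.12,.13,.136,.148,.16): print(zz,[(np.round(back("top",top(c),zz),3)) for c in((138,515),(121,50),(137,488),(121,78))])
E
```

```text
[5.50207597e-01 9.51109246e-05 5.96821617e-02] 3.419535977972959 [ 0.3  0.6  0.3  0.6  0.4  0.6  0.4  0.9 -0.   0.7 -0.9 -0.8 -1.  -1.5
 -0.3  0.2 -1.7 -1.2 -0.4 -0.1]
[0.55169    0.00070665 0.06065016] 3.474998168414983 [ 0.1 -0.1  0.  -0.1  0.  -0.1  0.2  0.2 -0.3  0.1 -0.  -0.  -0.  -0.
 -0.   0.  -0.  -0.  -0.  -0. ]
[[ 0.48726215  0.00581087]
 [ 0.61502681  0.01356933]
 [ 0.62278527 -0.11419532]
 [ 0.49502062 -0.12195378]
 [ 0.5456287   0.10052278]]
bar angle rel chamber x, deg 103.33977386657645
bar angle rel chamber x, deg 97.20689114847013
bar angle rel chamber x, deg 102.83271458118132
bar angle rel chamber x, deg 102.9397680591971
0.11 [array([0.453, 0.097]), array([0.646, 0.109]), array([0.464, 0.097]), array([0.634, 0.108])]
0.12 [array([0.453, 0.096]), array([0.643, 0.108]), array([0.464, 0.097]), array([0.632, 0.107])]
0.13 [array([0.453, 0.095]), array([0.641, 0.106]), array([0.463, 0.096]), array([0.629, 0.106])]
0.136 [array([0.452, 0.094]), array([0.639, 0.106]), array([0.463, 0.095]), array([0.628, 0.106])]
0.148 [array([0.452, 0.093]), array([0.637, 0.105]), array([0.462, 0.094]), array([0.625, 0.104])]
0.16 [array([0.451, 0.092]), array([0.634, 0.103]), array([0.462, 0.093]), array([0.622, 0.103])]
```

```bash
cat >> h.py <<'E'
P=np.array([.551,.0004,.0602])
def plan(start,wps):
    s=np.array(start,float)
    for w in wps:
        w=np.array(w,float); d=w[:3]-s[:3]; a=np.radians(s[3])
        print("to",w.round(4),"travel",(1e3*np.array([d[0]*np.cos(a)+d[1]*np.sin(a),d[0]*np.sin(a)-d[1]*np.cos(a),-d[2]])).round(1),"turn",round(s[3]-w[3],2)); s=w
def now():
    s=ctrl.get_state(); R=Ro.from_rotvec(s["tool_rot"]).as_matrix()
    print("t",round(s["time"],2),"pos",s["position"].round(4),"psi",np.degrees(np.arctan2(R[1,0],R[0,0])).round(2),"tilt",R[:2,2].round(4),"F",s["ft_force"].round(1),"M",s["torque"].round(2),"w",round(s["grip_width"],3),"gf",s["grip_force"],"q",np.round(s["joint_positions"],2))
E
python3 - <<'E'
from h import *
print("press front",back("top",np.array([490,148])/1.4286,.2),back("top",np.array([490,148])/1.4286,.1),"mug",back("top",np.array([345,215])/1.4286,.1),back("top",np.array([345,165])/1.4286,.1))
H=cham(P,L);print(H.round(4))
now()
plan([.276,-.588,.237,25.1],[[.35,-.37,.225,60],[.42,-.17,.20,90],[H[0][0],H[0][1],.19,106]])
E
```

```text
press front [ 0.77039044 -0.12799846] [ 0.81109533 -0.14320982] mug [0.69201429 0.09819651] [0.77852556 0.100286  ]
[[ 0.4866  0.0055]
 [ 0.6143  0.0132]
 [ 0.622  -0.1145]
 [ 0.4943 -0.1222]
 [ 0.545   0.1002]]
t 0.2 pos [ 0.276  -0.5881  0.2359] psi 25.15 tilt [-0.0005  0.001 ] F [-0.3  0.4 -0.3] M [ 0.01  0.04 -0.03] w 1.0 gf 0.0 q [ 1.15  0.32 -0.07  1.45  0.02  1.37 -0.06]
to [ 0.35  -0.37   0.225 60.   ] travel [ 159.5 -166.    12. ] turn -34.9
to [ 0.42 -0.17  0.2  90.  ] travel [208.2 -39.4  25. ] turn -30.0
to [4.866e-01 5.500e-03 1.900e-01 1.060e+02] travel [175.5  66.6  10. ] turn -16.0
```

Request:
{"op": "step_arm", "data": {"commands": [{"travel":[0.032,-0.033,0.002],"turn":[0,0,-7]},{"travel":[0.064,-0.066,0.005],"turn":[0,0,-14]},{"travel":[0.096,-0.1,0.007],"turn":[0,0,-21]},{"travel":[0.128,-0.133,0.01],"turn":[0,0,-28]},{"travel":[0.1595,-0.166,0.012],"turn":[0,0,-34.9]}], "gripper": 0.5, "force": 50}}

```text
time: 0.7
position: [0.3503, -0.3684, 0.2243]
tool_rot: [-2.716, -1.579, 0.0]
ft_force: [0.6, 0.1, 1.0]
grip_width: 0.629
grip_force: 0.0
```

Request:
{"op": "step_arm", "data": {"commands": [{"travel":[0.042,-0.008,0.005],"turn":[0,0,-6]},{"travel":[0.083,-0.016,0.01],"turn":[0,0,-12]},{"travel":[0.125,-0.024,0.015],"turn":[0,0,-18]},{"travel":[0.167,-0.032,0.02],"turn":[0,0,-24]},{"travel":[0.2082,-0.0394,0.025],"turn":[0,0,-30]}]}}

```text
time: 1.2
position: [0.42, -0.1686, 0.1995]
tool_rot: [2.215, 2.227, -0.0]
ft_force: [0.1, 0.2, 0.2]
grip_width: 0.504
grip_force: 0.0
```

Request:
{"op": "step_arm", "data": {"commands": [{"travel":[0.044,0.0165,0.003],"turn":[0,0,-4]},{"travel":[0.088,0.033,0.005],"turn":[0,0,-8]},{"travel":[0.132,0.05,0.008],"turn":[0,0,-12]},{"travel":[0.1755,0.0666,0.01],"turn":[0,0,-16]},{"travel":[0.1755,0.0666,0.01],"turn":[0,0,-16]}]}}

```text
time: 1.7
position: [0.4874, 0.0128, 0.1898]
tool_rot: [-1.874, -2.52, -0.006]
ft_force: [0.5, 0.2, -0.0]
grip_width: 0.496
grip_force: 0.0
```

```bash
python3 - <<'E'
from h import *
now()
E
```

```text
t 1.7 pos [0.4874 0.0128 0.1898] psi 106.72 tilt [0.0014 0.0037] F [ 0.5  0.2 -0. ] M [-0.05 -0.08  0.02] w 0.496 gf 0.0 q [ 0.61  0.04 -0.69  1.89  0.02  1.23  0.2 ]
```

Request:
{"op": "step_arm", "data": {"commands": [{"travel":[0,0,0],"turn":[0,0,0]},{"travel":[0,0,0],"turn":[0,0,0]}]}}

```text
time: 1.9
position: [0.486, 0.0039, 0.1893]
tool_rot: [-1.892, -2.508, 0.002]
ft_force: [-0.4, -0.9, 0.3]
grip_width: 0.499
grip_force: 0.0
```

```bash
python3 - <<'E'
from h import *
import cv2
im=ctrl.get_image("scene")[115:265,220:370,::-1]; cv2.imwrite("pics/s2.png",cv2.resize(im,None,fx=4,fy=4,interpolation=cv2.INTER_CUBIC))
now()
E
```

```text
t 1.95 pos [0.486  0.0035 0.1894] psi 105.88 tilt [-0.0005 -0.0007] F [-0.1  0.1  0.1] M [ 0.01 -0.13 -0.  ] w 0.498 gf 0.0 q [ 0.61  0.03 -0.68  1.89  0.02  1.23  0.2 ]
```

View pics/s2.png

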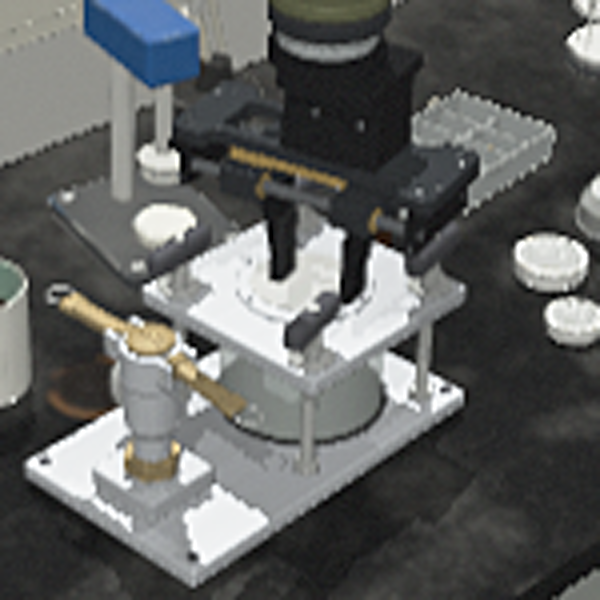

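Request:
{"op": "step_arm", "data": {"commands": [{"travel":[0,0,0.024],"turn":[0,0,0]},{"travel":[0,0,0.048],"turn":[0,0,0]},{"travel":[0,0,0.048],"turn":[0,0,0]}]}}

```text
time: 2.25
position: [0.4837, 0.0035, 0.1388]
tool_rot: [-1.89, -2.503, 0.005]
ft_force: [-0.3, -0.2, 0.6]
grip_width: 0.5
grip_force: 0.0
```

Request:
{"op": "step_arm", "data": {"commands": [{"travel":[0,0,0],"turn":[0,0,0]},{"travel":[0,0,0],"turn":[0,0,0]},{"travel":[0,0,0],"turn":[0,0,0]},{"travel":[0,0,0],"turn":[0,0,0]}], "gripper": 0.1}}

```text
time: 2.65
position: [0.4869, 0.0051, 0.1424]
tool_rot: [1.889, 2.508, 0.001]
ft_force: [-0.3, 0.3, -0.0]
grip_width: 0.219
grip_force: 0.0
```

```bash
python3 - <<'E'
from h import *
now()
E
```

```text
t 2.65 pos [0.4869 0.0051 0.1424] psi 106.03 tilt [ 0.0016 -0.0004] F [-0.3  0.3 -0. ] M [ 0.03 -0.09  0.04] w 0.219 gf 0.0 q [ 0.6   0.08 -0.69  1.94  0.06  1.13  0.17]
```

Request:
{"op": "step_arm", "data": {"commands": [{"travel":[0,0,0],"turn":[0,0,0]},{"travel":[0,0,0],"turn":[0,0,0]},{"travel":[0,0,0],"turn":[0,0,0]}], "gripper": 0}}

```text
time: 2.95
position: [0.4878, 0.0053, 0.1423]
tool_rot: [1.888, 2.507, 0.003]
ft_force: [4.7, -0.6, 0.1]
grip_width: 0.175
grip_force: 50.0
```

```bash
python3 - <<'E'
from h import *
now()
E
```

```text
t 2.95 pos [0.4878 0.0053 0.1423] psi 106.03 tilt [0.0034 0.    ] F [ 4.7 -0.6  0.1] M [ 0.03 -1.2  -0.12] w 0.175 gf 50.00153576955199 q [ 0.6   0.09 -0.69  1.94  0.06  1.13  0.17]
```

Request:
{"op": "step_arm", "data": {"commands": [{"travel":[0,0.001,0],"turn":[0,0,8.5]},{"travel":[0,0.001,0],"turn":[0,0,17]},{"travel":[0,0.001,0.001],"turn":[0,0,25.5]},{"travel":[0,0.001,0.001],"turn":[0,0,34]},{"travel":[0,0.001,0.001],"turn":[0,0,42.5]}]}}

```text
time: 3.45
position: [0.4882, 0.0056, 0.1414]
tool_rot: [2.673, 1.647, 0.002]
ft_force: [3.0, -0.0, 1.9]
grip_width: 0.179
grip_force: 50.1
```

Request:
{"op": "step_arm", "data": {"commands": [{"travel":[0,0,0],"turn":[0,0,8.5]},{"travel":[0,0,0],"turn":[0,0,8.5]},{"travel":[0,0,0],"turn":[0,0,8.5]}]}}

```text
time: 3.75
position: [0.4881, 0.0054, 0.1412]
tool_rot: [2.783, 1.456, 0.002]
ft_force: [3.3, 0.3, 3.2]
grip_width: 0.179
grip_force: 50.1
```

```bash
python3 - <<'E'
from h import *
now()
E
```

```text
t 3.75 pos [0.4881 0.0054 0.1412] psi 55.22 tilt [ 0.0019 -0.0003] F [3.3 0.3 3.2] M [-0.15 -1.09 -0.22] w 0.179 gf 50.124096125364304 q [ 0.55  0.08 -0.64  1.95  0.06  1.13 -0.72]
```

```bash
python3 - <<'E'
from h import *
H=cham(P,L)+[.0017,0]
s=[.4876,.0055,.141,55]
print("pass1")
for i,ps in((2,106),(1,100.5),(3,106)):
    w=[*H[i],.19,ps]; plan([*s[:2],.19,s[3]],[w]); s=[*H[i],.141,55]
print("pass2")
for i in (0,2,1,3):
    w=[*H[i],.19,55]; plan([*s[:2],.19,s[3]],[w]); s=[*H[i],.141,3.5]
print(H)
E
```

```text
pass1
to [  0.6237  -0.1145   0.19   106.    ] travel [-20.2 180.4  -0. ] turn -51.0
to [6.160e-01 1.320e-02 1.900e-01 1.005e+02] travel [100.2 -79.6  -0. ] turn -45.5
to [  0.496   -0.1222   0.19   106.    ] travel [-179.8  -20.7   -0. ] turn -51.0
pass2
to [4.883e-01 5.500e-03 1.900e-01 5.500e+01] travel [100.2 -79.6  -0. ] turn 0.0
to [ 0.6237 -0.1145  0.19   55.    ] travel [127.9 128.1  -0. ] turn -51.5
to [6.16e-01 1.32e-02 1.90e-01 5.50e+01] travel [ 1.00e-01 -1.28e+02 -0.00e+00] turn -51.5
to [ 0.496  -0.1222  0.19   55.    ] travel [-128.1  127.9   -0. ] turn -51.5
[[ 0.48827446  0.00553322]
 [ 0.61604259  0.01323417]
 [ 0.62374354 -0.11453396]
 [ 0.49597541 -0.12223491]
 [ 0.54668364  0.10021885]]
```

Request:
{"op": "step_arm", "data": {"commands": [{"travel":[0,0,0],"turn":[0,0,0]},{"travel":[0,0,0],"turn":[0,0,0]},{"travel":[0,0,-0.024],"turn":[0,0,0]},{"travel":[0,0,-0.049],"turn":[0,0,0]}], "gripper": 0.5}}

```text
time: 4.15
position: [0.4848, 0.0055, 0.1883]
tool_rot: [-2.782, -1.452, 0.008]
ft_force: [-0.1, -1.5, 1.0]
grip_width: 0.442
grip_force: 0.0
```

Request:
{"op": "step_arm", "data": {"commands": [{"travel":[-0.004,0.036,0],"turn":[0,0,-8.5]},{"travel":[-0.008,0.072,0],"turn":[0,0,-17]},{"travel":[-0.012,0.108,0],"turn":[0,0,-25.5]},{"travel":[-0.016,0.144,0],"turn":[0,0,-34]},{"travel":[-0.0202,0.1804,0],"turn":[0,0,-42.5]}]}}

```text
time: 4.65
position: [0.6229, -0.1153, 0.1882]
tool_rot: [-2.06, -2.368, 0.004]
ft_force: [0.6, 0.5, 0.3]
grip_width: 0.502
grip_force: 0.0
```

Request:
{"op": "step_arm", "data": {"commands": [{"travel":[0,0,0],"turn":[0,0,-8.5]},{"travel":[0,0,0],"turn":[0,0,-8.5]},{"travel":[0,0,0],"turn":[0,0,-8.5]}]}}

```text
time: 4.95
position: [0.6224, -0.1135, 0.1886]
tool_rot: [-1.89, -2.505, 0.001]
ft_force: [-0.2, -0.3, -0.5]
grip_width: 0.504
grip_force: 0.0
```

```bash
python3 - <<'E'
from h import *
now()
E
```

```text
t 4.95 pos [ 0.6224 -0.1135  0.1886] psi 105.93 tilt [-0.0028  0.0011] F [-0.2 -0.3 -0.5] M [ 0.01 -0.14 -0.02] w 0.504 gf 0.0 q [ 0.64  0.38 -0.64  1.54  0.23  1.3   0.25]
```

Now handle 2: down, grip, turn 51°.

Request:
{"op": "step_arm", "data": {"commands": [{"travel":[0,0,0.024],"turn":[0,0,0]},{"travel":[0,0,0.048],"turn":[0,0,0]},{"travel":[0,0,0.048],"turn":[0,0,0]}]}}

```text
time: 5.25
position: [0.6203, -0.1134, 0.1383]
tool_rot: [-1.887, -2.504, 0.006]
ft_force: [-0.3, -0.3, 0.5]
grip_width: 0.502
grip_force: 0.0
```

Request:
{"op": "step_arm", "data": {"commands": [{"travel":[0,0,0],"turn":[0,0,0]},{"travel":[0,0,0],"turn":[0,0,0]},{"travel":[0,0,0],"turn":[0,0,0]},{"travel":[0,0,0],"turn":[0,0,0]},{"travel":[0,0,0],"turn":[0,0,0]}], "gripper": 0}}

```text
time: 5.75
position: [0.6238, -0.1146, 0.1423]
tool_rot: [1.89, 2.509, 0.0]
ft_force: [-0.9, -0.1, 1.8]
grip_width: 0.179
grip_force: 50.0
```

Request:
{"op": "step_arm", "data": {"commands": [{"travel":[0,0,0],"turn":[0,0,0]}]}}

```text
time: 5.85
position: [0.6237, -0.1145, 0.1422]
tool_rot: [1.89, 2.509, 0.0]
ft_force: [-0.2, 1.4, 2.8]
grip_width: 0.18
grip_force: 50.0
```

```bash
python3 - <<'E'
from h import *
now()
E
```

```text
t 5.85 pos [ 0.6237 -0.1145  0.1422] psi 106.02 tilt [ 0.0006 -0.0003] F [-0.2  1.4  2.8] M [-0.03  0.08 -0.08] w 0.18 gf 50.00618543475866 q [ 0.63  0.42 -0.63  1.59  0.26  1.22  0.24]
```

Request:
{"op": "step_arm", "data": {"commands": [{"travel":[0,0,0],"turn":[0,0,8.5]},{"travel":[0,0,0],"turn":[0,0,17]},{"travel":[0,0,0.001],"turn":[0,0,25.5]},{"travel":[0,0,0.001],"turn":[0,0,34]},{"travel":[0,0,0.001],"turn":[0,0,42.5]}]}}

```text
time: 6.35
position: [0.624, -0.1149, 0.1414]
tool_rot: [2.674, 1.646, 0.001]
ft_force: [0.3, -2.2, 3.2]
grip_width: 0.175
grip_force: 50.0
```

Request:
{"op": "step_arm", "data": {"commands": [{"travel":[0,0,0],"turn":[0,0,8.5]},{"travel":[0,0,0],"turn":[0,0,8.5]},{"travel":[0,0,0],"turn":[0,0,8.5]}]}}

```text
time: 6.65
position: [0.6241, -0.1147, 0.1411]
tool_rot: [2.783, 1.455, 0.002]
ft_force: [1.5, -1.2, 3.1]
grip_width: 0.181
grip_force: 50.0
```

Request:
{"op": "step_arm", "data": {"commands": [{"travel":[0,0,0],"turn":[0,0,0]},{"travel":[0,0,0],"turn":[0,0,0]},{"travel":[0,0,-0.024],"turn":[0,0,0]},{"travel":[0,0,-0.049],"turn":[0,0,0]}], "gripper": 0.5}}

```text
time: 7.05
position: [0.6223, -0.1141, 0.1884]
tool_rot: [-2.783, -1.453, 0.004]
ft_force: [0.7, 0.1, -0.7]
grip_width: 0.447
grip_force: 0.0
```

Request:
{"op": "step_arm", "data": {"commands": [{"travel":[0.02,-0.016,0],"turn":[0,0,-8]},{"travel":[0.04,-0.032,0],"turn":[0,0,-16]},{"travel":[0.06,-0.048,0],"turn":[0,0,-24]},{"travel":[0.08,-0.064,0],"turn":[0,0,-32]},{"travel":[0.1002,-0.0796,0],"turn":[0,0,-40]}]}}

```text
time: 7.55
position: [0.615, 0.0145, 0.189]
tool_rot: [-2.112, -2.324, 0.001]
ft_force: [0.3, -0.1, -0.0]
grip_width: 0.499
grip_force: 0.0
```

Request:
{"op": "step_arm", "data": {"commands": [{"travel":[0,0,0],"turn":[0,0,-5.5]},{"travel":[0,0,0],"turn":[0,0,-5.5]},{"travel":[0,0,0],"turn":[0,0,-5.5]}]}}

```text
time: 7.85
position: [0.6155, 0.0125, 0.189]
tool_rot: [-2.011, -2.413, 0.001]
ft_force: [0.5, -1.3, -0.2]
grip_width: 0.5
grip_force: 0.0
```

```bash
python3 - <<'E'
from h import *
now()
E
```

```text
t 7.85 pos [0.6155 0.0125 0.189 ] psi 100.39 tilt [-0.001  -0.0004] F [ 0.5 -1.3 -0.2] M [-0.   -0.11 -0.  ] w 0.5 gf 0.0 q [ 0.47  0.35 -0.66  1.59  0.22  1.29 -0.04]
```

Request:
{"op": "step_arm", "data": {"commands": [{"travel":[0,0,0.024],"turn":[0,0,0]},{"travel":[0,0,0.048],"turn":[0,0,0]},{"travel":[0,0,0.048],"turn":[0,0,0]}]}}

```text
time: 8.15
position: [0.6132, 0.0116, 0.1379]
tool_rot: [-2.008, -2.409, 0.007]
ft_force: [0.1, -0.5, -0.2]
grip_width: 0.504
grip_force: 0.0
```

Request:
{"op": "step_arm", "data": {"commands": [{"travel":[0,0,0],"turn":[0,0,0]},{"travel":[0,0,0],"turn":[0,0,0]},{"travel":[0,0,0],"turn":[0,0,0]},{"travel":[0,0,0],"turn":[0,0,0]},{"travel":[0,0,0],"turn":[0,0,0]}], "gripper": 0}}

```text
time: 8.65
position: [0.6158, 0.0133, 0.1422]
tool_rot: [2.008, 2.415, 0.0]
ft_force: [-0.4, -0.4, 2.3]
grip_width: 0.182
grip_force: 49.8
```

Request:
{"op": "step_arm", "data": {"commands": [{"travel":[0,0,0],"turn":[0,0,0]}]}}

```text
time: 8.75
position: [0.6159, 0.0133, 0.1422]
tool_rot: [2.008, 2.415, 0.0]
ft_force: [-1.0, 0.4, 2.7]
grip_width: 0.181
grip_force: 49.8
```

```bash
python3 - <<'E'
from h import *
now()
E
```

```text
t 8.75 pos [0.6159 0.0133 0.1422] psi 100.53 tilt [ 0.0005 -0.0003] F [-1.   0.4  2.7] M [-0.01  0.09 -0.1 ] w 0.181 gf 49.78151997551322 q [ 0.46  0.38 -0.65  1.64  0.25  1.2  -0.06]
```

Request:
{"op": "step_arm", "data": {"commands": [{"travel":[0,0,0],"turn":[0,0,8]},{"travel":[0,0,0],"turn":[0,0,16]},{"travel":[0,0,0.001],"turn":[0,0,24]},{"travel":[0,0,0.001],"turn":[0,0,32]},{"travel":[0,0,0.001],"turn":[0,0,40]}]}}

```text
time: 9.25
position: [0.6163, 0.0133, 0.1414]
tool_rot: [2.716, 1.576, 0.002]
ft_force: [-0.6, -0.5, 1.9]
grip_width: 0.18
grip_force: 49.9
```

Request:
{"op": "step_arm", "data": {"commands": [{"travel":[0,0,0],"turn":[0,0,5.5]},{"travel":[0,0,0],"turn":[0,0,5.5]},{"travel":[0,0,0],"turn":[0,0,5.5]}]}}

```text
time: 9.55
position: [0.6162, 0.0135, 0.1412]
tool_rot: [2.784, 1.454, 0.002]
ft_force: [0.1, -0.4, 4.1]
grip_width: 0.18
grip_force: 49.8
```

Request:
{"op": "step_arm", "data": {"commands": [{"travel":[0,0,0],"turn":[0,0,0]},{"travel":[0,0,0],"turn":[0,0,0]},{"travel":[0,0,-0.024],"turn":[0,0,0]},{"travel":[0,0,-0.049],"turn":[0,0,0]}], "gripper": 0.5}}

```text
time: 9.95
position: [0.6146, 0.0131, 0.1884]
tool_rot: [-2.784, -1.452, 0.005]
ft_force: [0.3, 0.3, -0.2]
grip_width: 0.443
grip_force: 0.0
```

Request:
{"op": "step_arm", "data": {"commands": [{"travel":[-0.036,-0.004,0],"turn":[0,0,-8.5]},{"travel":[-0.072,-0.008,0],"turn":[0,0,-17]},{"travel":[-0.108,-0.012,0],"turn":[0,0,-25.5]},{"travel":[-0.144,-0.016,0],"turn":[0,0,-34]},{"travel":[-0.1798,-0.0207,0],"turn":[0,0,-42.5]}]}}

```text
time: 10.45
position: [0.4954, -0.1222, 0.1889]
tool_rot: [-2.071, -2.361, 0.001]
ft_force: [0.9, -0.7, 0.0]
grip_width: 0.497
grip_force: 0.0
```

Request:
{"op": "step_arm", "data": {"commands": [{"travel":[0,0,0],"turn":[0,0,-8.5]},{"travel":[0,0,0],"turn":[0,0,-8.5]},{"travel":[0,0,0],"turn":[0,0,-8.5]}]}}

```text
time: 10.75
position: [0.497, -0.1205, 0.1893]
tool_rot: [-1.902, -2.5, -0.001]
ft_force: [0.2, 0.4, -0.2]
grip_width: 0.499
grip_force: 0.0
```

```bash
python3 - <<'E'
from h import *
now()
E
```

```text
t 10.75 pos [ 0.497  -0.1205  0.1893] psi 105.49 tilt [-0.0001  0.0005] F [ 0.2  0.4 -0.2] M [-0.   -0.18  0.03] w 0.499 gf 0.0 q [ 0.71  0.09 -0.54  1.84  0.05  1.23  0.42]
```

Handle 3: down, grip, turn, release, lift, go to handle 0 at ψ 55.

Request:
{"op": "step_arm", "data": {"commands": [{"travel":[0,0,0.024],"turn":[0,0,0]},{"travel":[0,0,0.048],"turn":[0,0,0]},{"travel":[0,0,0.048],"turn":[0,0,0]}]}}

```text
time: 11.05
position: [0.4949, -0.1194, 0.1384]
tool_rot: [-1.895, -2.498, 0.002]
ft_force: [-0.6, -0.1, -0.3]
grip_width: 0.497
grip_force: 0.0
```

Request:
{"op": "step_arm", "data": {"commands": [{"travel":[0,0,0],"turn":[0,0,0]},{"travel":[0,0,0],"turn":[0,0,0]},{"travel":[0,0,0],"turn":[0,0,0]},{"travel":[0,0,0],"turn":[0,0,0]},{"travel":[0,0,0],"turn":[0,0,0]}], "gripper": 0}}

```text
time: 11.55
position: [0.4963, -0.1218, 0.1421]
tool_rot: [-1.9, -2.502, 0.002]
ft_force: [-2.5, -0.6, 3.3]
grip_width: 0.179
grip_force: 49.9
```

Request:
{"op": "step_arm", "data": {"commands": [{"travel":[0,0,0],"turn":[0,0,0]}]}}

```text
time: 11.65
position: [0.4963, -0.1218, 0.142]
tool_rot: [-1.9, -2.502, 0.002]
ft_force: [-4.5, -1.7, 3.5]
grip_width: 0.179
grip_force: 49.9
```

Request:
{"op": "step_arm", "data": {"commands": [{"travel":[0,0,0],"turn":[0,0,8.5]},{"travel":[0,0,0],"turn":[0,0,17]},{"travel":[0,0,0.001],"turn":[0,0,25.5]},{"travel":[0,0,0.001],"turn":[0,0,34]},{"travel":[0,0,0.001],"turn":[0,0,42.5]}]}}

```text
time: 12.15
position: [0.4967, -0.1218, 0.1412]
tool_rot: [2.681, 1.636, -0.001]
ft_force: [-3.2, -2.0, 3.4]
grip_width: 0.176
grip_force: 50.0
```

Request:
{"op": "step_arm", "data": {"commands": [{"travel":[0,0,0],"turn":[0,0,8.5]},{"travel":[0,0,0],"turn":[0,0,8.5]},{"travel":[0,0,0],"turn":[0,0,8.5]}]}}

```text
time: 12.45
position: [0.497, -0.1221, 0.141]
tool_rot: [2.788, 1.444, -0.0]
ft_force: [-3.7, -4.0, 4.6]
grip_width: 0.18
grip_force: 49.9
```

```bash
python3 - <<'E'
from h import *
now()
E
```

```text
t 12.45 pos [ 0.497  -0.1221  0.141 ] psi 54.76 tilt [ 0.0006 -0.0013] F [-3.7 -4.   4.6] M [-0.77  0.42 -0.21] w 0.18 gf 49.93541898205876 q [ 0.64  0.13 -0.48  1.9   0.07  1.13 -0.48]
```

Release, to handle 0, then view before pass 2.

Request:
{"op": "step_arm", "data": {"commands": [{"travel":[0,0,0],"turn":[0,0,0]},{"travel":[0,0,0],"turn":[0,0,0]},{"travel":[0,0,-0.024],"turn":[0,0,0]},{"travel":[0,0,-0.049],"turn":[0,0,0]}], "gripper": 0.5}}

```text
time: 12.85
position: [0.4964, -0.1198, 0.1889]
tool_rot: [-2.787, -1.444, 0.001]
ft_force: [-0.0, -0.4, -0.3]
grip_width: 0.446
grip_force: 0.0
```

Request:
{"op": "step_arm", "data": {"commands": [{"travel":[0.033,-0.027,0],"turn":[0,0,0]},{"travel":[0.067,-0.053,0],"turn":[0,0,0]},{"travel":[0.1002,-0.0796,0],"turn":[0,0,0]},{"travel":[0.1002,-0.0796,0],"turn":[0,0,0]},{"travel":[0.1002,-0.0796,0],"turn":[0,0,0]}]}}

```text
time: 13.35
position: [0.4899, 0.0085, 0.1893]
tool_rot: [-2.788, -1.448, -0.0]
ft_force: [0.3, -0.5, -0.1]
grip_width: 0.499
grip_force: 0.0
```

```bash
python3 - <<'E'
from h import *
import cv2
im=ctrl.get_image("scene")[115:265,220:370,::-1]; cv2.imwrite("pics/s3.png",cv2.resize(im,None,fx=4,fy=4,interpolation=cv2.INTER_CUBIC))
now()
E
```

```text
t 13.4 pos [0.4899 0.0069 0.1893] psi 54.73 tilt [-0.0001 -0.    ] F [-0.5 -0.4 -0.3] M [-0.03 -0.05  0.01] w 0.503 gf 0.0 q [ 0.52  0.04 -0.6   1.88  0.02  1.23 -0.7 ]
```

View pics/s3.png

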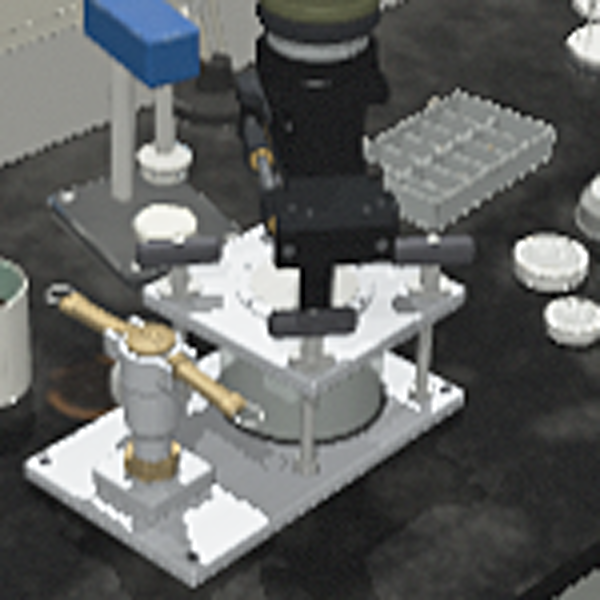

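Request:
{"op": "step_arm", "data": {"commands": [{"travel":[0,0,0.024],"turn":[0,0,0]},{"travel":[0,0,0.048],"turn":[0,0,0]},{"travel":[0,0,0.049],"turn":[0,0,0]}]}}

```text
time: 13.7
position: [0.4876, 0.0052, 0.1375]
tool_rot: [-2.79, -1.437, 0.008]
ft_force: [-0.3, 0.7, -0.2]
grip_width: 0.501
grip_force: 0.0
```

Request:
{"op": "step_arm", "data": {"commands": [{"travel":[0,0,0],"turn":[0,0,0]},{"travel":[0,0,0],"turn":[0,0,0]},{"travel":[0,0,0],"turn":[0,0,0]},{"travel":[0,0,0],"turn":[0,0,0]},{"travel":[0,0,0],"turn":[0,0,0]}], "gripper": 0}}

```text
time: 14.2
position: [0.4896, 0.0074, 0.1412]
tool_rot: [-2.79, -1.442, 0.001]
ft_force: [-3.2, 1.9, 4.6]
grip_width: 0.178
grip_force: 50.0
```

Request:
{"op": "step_arm", "data": {"commands": [{"travel":[0,0,0],"turn":[0,0,0]}]}}

```text
time: 14.3
position: [0.4896, 0.0074, 0.1411]
tool_rot: [-2.791, -1.442, 0.001]
ft_force: [-4.4, 2.0, 5.4]
grip_width: 0.18
grip_force: 50.0
```

Request:
{"op": "step_arm", "data": {"commands": [{"travel":[0,0,0],"turn":[0,0,8.5]},{"travel":[0,0,0],"turn":[0,0,17]},{"travel":[0,0,0.001],"turn":[0,0,25.5]},{"travel":[0,0,0.001],"turn":[0,0,34]},{"travel":[0,0,0.0015],"turn":[0,0,42.5]}]}}

```text
time: 14.8
position: [0.4906, 0.0061, 0.1401]
tool_rot: [3.123, 0.323, 0.002]
ft_force: [-3.0, -0.3, 8.8]
grip_width: 0.181
grip_force: 50.0
```

Request:
{"op": "step_arm", "data": {"commands": [{"travel":[0,0,0],"turn":[0,0,5]},{"travel":[0,0,0],"turn":[0,0,9]},{"travel":[0,0,0],"turn":[0,0,9]},{"travel":[0,0,0],"turn":[0,0,9]}]}}

```text
time: 15.2
position: [0.4906, 0.0057, 0.1401]
tool_rot: [3.138, 0.086, 0.003]
ft_force: [-2.7, -0.8, 5.9]
grip_width: 0.176
grip_force: 50.0
```

```bash
python3 - <<'E'
from h import *
now()
E
```

```text
t 15.2 pos [0.4906 0.0057 0.1401] psi 3.15 tilt [ 0.0017 -0.0021] F [-2.7 -0.8  5.9] M [-0.31  0.31  0.21] w 0.176 gf 49.98374601826072 q [ 0.47  0.08 -0.55  1.94  0.05  1.13 -1.62]
```

Request:
{"op": "step_arm", "data": {"commands": [{"travel":[0,0,0],"turn":[0,0,2]},{"travel":[0,0,0],"turn":[0,0,4]},{"travel":[0,0,0],"turn":[0,0,4]}]}}

```text
time: 15.5
position: [0.4909, 0.006, 0.14]
tool_rot: [3.139, -0.019, 0.004]
ft_force: [-0.7, -2.5, 4.8]
grip_width: 0.185
grip_force: 52.0
```

```bash
python3 - <<'E'
from h import *
now()
E
```

```text
t 15.5 pos [0.4909 0.006  0.14  ] psi -0.7 tilt [ 0.0025 -0.0023] F [-0.7 -2.5  4.8] M [-0.35  0.07  1.17] w 0.185 gf 51.99091756017879 q [ 0.46  0.08 -0.55  1.94  0.05  1.12 -1.69]
```

Request:
{"op": "step_arm", "data": {"commands": [{"travel":[0,0,0],"turn":[0,0,0]},{"travel":[0,0,0],"turn":[0,0,0]},{"travel":[0,0,-0.025],"turn":[0,0,0]},{"travel":[0,0,-0.05],"turn":[0,0,0]}], "gripper": 0.5}}

```text
time: 15.9
position: [0.4888, 0.007, 0.1883]
tool_rot: [-3.14, 0.025, 0.005]
ft_force: [1.2, 0.3, 0.5]
grip_width: 0.449
grip_force: 0.0
```

Request:
{"op": "step_arm", "data": {"commands": [{"travel":[0.027,0.024,0],"turn":[0,0,-8.5]},{"travel":[0.054,0.048,0],"turn":[0,0,-17]},{"travel":[0.081,0.072,0],"turn":[0,0,-25.5]},{"travel":[0.108,0.096,0],"turn":[0,0,-34]},{"travel":[0.135,0.118,0],"turn":[0,0,-42.5]}]}}

```text
time: 16.4
position: [0.6237, -0.1145, 0.1881]
tool_rot: [-2.933, -1.123, 0.001]
ft_force: [1.2, -0.2, 1.2]
grip_width: 0.501
grip_force: 0.0
```

Request:
{"op": "step_arm", "data": {"commands": [{"travel":[0,0,0],"turn":[0,0,-7]},{"travel":[0,0,0],"turn":[0,0,-13.3]},{"travel":[0,0,0],"turn":[0,0,-13.3]},{"travel":[0,0,0],"turn":[0,0,-13.3]}]}}

```text
time: 16.8
position: [0.6228, -0.1131, 0.1884]
tool_rot: [-2.789, -1.445, 0.001]
ft_force: [0.2, 0.5, 0.3]
grip_width: 0.497
grip_force: 0.0
```

```bash
python3 - <<'E'
from h import *
now()
E
```

```text
t 16.8 pos [ 0.6228 -0.1131  0.1884] psi 54.78 tilt [-0.0009  0.0006] F [0.2 0.5 0.3] M [-0.03  0.02  0.03] w 0.497 gf 0.0 q [ 0.58  0.36 -0.56  1.54  0.2   1.29 -0.62]
```

Good. Handle 2 second pass, including overdrive to the stop (51.5 + 4).

Request:
{"op": "step_arm", "data": {"commands": [{"travel":[0,0,0.024],"turn":[0,0,0]},{"travel":[0,0,0.048],"turn":[0,0,0]},{"travel":[0,0,0.049],"turn":[0,0,0]}]}}

```text
time: 17.1
position: [0.6205, -0.1131, 0.1366]
tool_rot: [-2.785, -1.445, 0.008]
ft_force: [-1.1, -0.3, 0.1]
grip_width: 0.498
grip_force: 0.0
```

Request:
{"op": "step_arm", "data": {"commands": [{"travel":[0,0,0],"turn":[0,0,0]},{"travel":[0,0,0],"turn":[0,0,0]},{"travel":[0,0,0],"turn":[0,0,0]},{"travel":[0,0,0],"turn":[0,0,0]},{"travel":[0,0,0],"turn":[0,0,0]}], "gripper": 0}}

```text
time: 17.6
position: [0.6243, -0.1138, 0.1411]
tool_rot: [2.786, 1.447, 0.003]
ft_force: [2.3, -0.6, 1.5]
grip_width: 0.174
grip_force: 50.0
```

Request:
{"op": "step_arm", "data": {"commands": [{"travel":[0,0,0],"turn":[0,0,0]}]}}

```text
time: 17.7
position: [0.6243, -0.1139, 0.141]
tool_rot: [2.786, 1.447, 0.004]
ft_force: [3.0, -1.4, 1.5]
grip_width: 0.177
grip_force: 50.0
```

Request:
{"op": "step_arm", "data": {"commands": [{"travel":[0,0,0],"turn":[0,0,8.5]},{"travel":[0,0,0],"turn":[0,0,17]},{"travel":[0,0,0.001],"turn":[0,0,25.5]},{"travel":[0,0,0.001],"turn":[0,0,34]},{"travel":[0,0,0.0015],"turn":[0,0,42.5]}]}}

```text
time: 18.2
position: [0.6248, -0.1147, 0.14]
tool_rot: [3.121, 0.33, 0.006]
ft_force: [4.7, -2.9, 2.9]
grip_width: 0.18
grip_force: 50.0
```

Request:
{"op": "step_arm", "data": {"commands": [{"travel":[0,0,0],"turn":[0,0,5]},{"travel":[0,0,0],"turn":[0,0,9]},{"travel":[0,0,0],"turn":[0,0,11]},{"travel":[0,0,0],"turn":[0,0,13]},{"travel":[0,0,0],"turn":[0,0,13]}]}}

```text
time: 18.7
position: [0.6245, -0.1155, 0.1399]
tool_rot: [3.137, -0.012, 0.006]
ft_force: [2.7, -5.3, 2.3]
grip_width: 0.179
grip_force: 52.6
```

```bash
python3 - <<'E'
from h import *
now()
E
```

```text
t 18.7 pos [ 0.6245 -0.1155  0.1399] psi -0.45 tilt [ 0.0036 -0.0042] F [ 2.7 -5.3  2.3] M [-0.87 -0.59  1.32] w 0.179 gf 52.552977606624154 q [ 0.45  0.37 -0.39  1.6   0.16  1.19 -1.55]
```

Request:
{"op": "step_arm", "data": {"commands": [{"travel":[0,0,0],"turn":[0,0,0]},{"travel":[0,0,0],"turn":[0,0,0]},{"travel":[0,0,-0.025],"turn":[0,0,0]},{"travel":[0,0,-0.05],"turn":[0,0,0]}], "gripper": 0.5}}

```text
time: 19.1
position: [0.6215, -0.1126, 0.1874]
tool_rot: [-3.14, 0.015, 0.007]
ft_force: [-0.2, -0.5, 0.4]
grip_width: 0.446
grip_force: 0.0
```

Request:
{"op": "step_arm", "data": {"commands": [{"travel":[-0.002,-0.026,0],"turn":[0,0,-8.5]},{"travel":[-0.004,-0.052,0],"turn":[0,0,-17]},{"travel":[-0.006,-0.078,0],"turn":[0,0,-25.5]},{"travel":[-0.008,-0.104,0],"turn":[0,0,-34]},{"travel":[-0.0093,-0.128,0],"turn":[0,0,-42.5]}]}}

```text
time: 19.6
position: [0.6139, 0.0166, 0.188]
tool_rot: [-2.929, -1.133, 0.003]
ft_force: [-0.4, -0.0, -0.5]
grip_width: 0.498
grip_force: 0.0
```

Request:
{"op": "step_arm", "data": {"commands": [{"travel":[0,0,0],"turn":[0,0,-7]},{"travel":[0,0,0],"turn":[0,0,-13.2]},{"travel":[0,0,0],"turn":[0,0,-13.2]},{"travel":[0,0,0],"turn":[0,0,-13.2]}]}}

```text
time: 20.0
position: [0.6145, 0.0147, 0.188]
tool_rot: [-2.786, -1.449, 0.002]
ft_force: [0.7, 0.1, 0.0]
grip_width: 0.499
grip_force: 0.0
```

```bash
python3 - <<'E'
from h import *
now()
E
```

```text
t 20.0 pos [0.6145 0.0147 0.188 ] psi 54.97 tilt [-0.0015  0.0002] F [0.7 0.1 0. ] M [-0.02 -0.09 -0.01] w 0.499 gf 0.0 q [ 0.42  0.33 -0.6   1.59  0.19  1.28 -0.82]
```

Request:
{"op": "step_arm", "data": {"commands": [{"travel":[0,0.0015,0.024],"turn":[0,0,0]},{"travel":[0,0.0015,0.048],"turn":[0,0,0]},{"travel":[0,0.0015,0.0485],"turn":[0,0,0]}]}}

```text
time: 20.3
position: [0.6137, 0.0133, 0.1365]
tool_rot: [-2.784, -1.449, 0.01]
ft_force: [0.3, -0.6, -0.3]
grip_width: 0.496
grip_force: 0.0
```

Request:
{"op": "step_arm", "data": {"commands": [{"travel":[0,0,0],"turn":[0,0,0]},{"travel":[0,0,0],"turn":[0,0,0]},{"travel":[0,0,0],"turn":[0,0,0]},{"travel":[0,0,0],"turn":[0,0,0]},{"travel":[0,0,0],"turn":[0,0,0]}], "gripper": 0}}

```text
time: 20.8
position: [0.6165, 0.0143, 0.1408]
tool_rot: [2.785, 1.454, 0.001]
ft_force: [-0.7, 0.4, 2.8]
grip_width: 0.18
grip_force: 49.9
```

Request:
{"op": "step_arm", "data": {"commands": [{"travel":[0,0,0],"turn":[0,0,0]}]}}

```text
time: 20.9
position: [0.6165, 0.0143, 0.1408]
tool_rot: [2.785, 1.454, 0.001]
ft_force: [-0.4, 1.0, 3.6]
grip_width: 0.175
grip_force: 49.9
```

Request:
{"op": "step_arm", "data": {"commands": [{"travel":[0,0,0],"turn":[0,0,8.5]},{"travel":[0,0,0],"turn":[0,0,17]},{"travel":[0,0,0.001],"turn":[0,0,25.5]},{"travel":[0,0,0.001],"turn":[0,0,34]},{"travel":[0,0,0.0015],"turn":[0,0,42.5]}]}}

```text
time: 21.4
position: [0.6173, 0.0137, 0.1398]
tool_rot: [3.122, 0.338, 0.004]
ft_force: [-0.6, -0.1, 5.2]
grip_width: 0.179
grip_force: 50.1
```

Request:
{"op": "step_arm", "data": {"commands": [{"travel":[0,0,0],"turn":[0,0,5]},{"travel":[0,0,0],"turn":[0,0,9]},{"travel":[0,0,0],"turn":[0,0,11]},{"travel":[0,0,0],"turn":[0,0,13]},{"travel":[0,0,0],"turn":[0,0,13]}]}}

```text
time: 21.9
position: [0.6178, 0.0135, 0.1397]
tool_rot: [3.14, -0.005, 0.006]
ft_force: [1.3, -1.0, 3.2]
grip_width: 0.182
grip_force: 52.4
```

```bash
python3 - <<'E'
from h import *
now()
E
```

```text
t 21.9 pos [0.6178 0.0135 0.1397] psi -0.19 tilt [ 0.0037 -0.0019] F [ 1.3 -1.   3.2] M [-0.55 -0.6   1.3 ] w 0.182 gf 52.388040449732216 q [ 0.29  0.35 -0.44  1.65  0.16  1.18 -1.76]
```

Request:
{"op": "step_arm", "data": {"commands": [{"travel":[0,0,0],"turn":[0,0,0]},{"travel":[0,0,0],"turn":[0,0,0]},{"travel":[0,0,-0.025],"turn":[0,0,0]},{"travel":[0,0,-0.05],"turn":[0,0,0]}], "gripper": 0.5}}

```text
time: 22.3
position: [0.6147, 0.0138, 0.1873]
tool_rot: [-3.141, 0.012, 0.007]
ft_force: [1.0, -0.5, 0.3]
grip_width: 0.444
grip_force: 0.0
```

Request:
{"op": "step_arm", "data": {"commands": [{"travel":[-0.024,0.027,0],"turn":[0,0,-8.5]},{"travel":[-0.048,0.054,0],"turn":[0,0,-17]},{"travel":[-0.072,0.082,0],"turn":[0,0,-25.5]},{"travel":[-0.096,0.109,0],"turn":[0,0,-34]},{"travel":[-0.12,0.1365,0],"turn":[0,0,-42.5]}]}}

```text
time: 22.8
position: [0.494, -0.1221, 0.1878]
tool_rot: [-2.929, -1.132, 0.002]
ft_force: [-0.6, -0.5, 0.6]
grip_width: 0.5
grip_force: 0.0
```

Request:
{"op": "step_arm", "data": {"commands": [{"travel":[0,0,0],"turn":[0,0,-7]},{"travel":[0,0,0],"turn":[0,0,-12.9]},{"travel":[0,0,0],"turn":[0,0,-12.9]},{"travel":[0,0,0],"turn":[0,0,-12.9]}]}}

```text
time: 23.2
position: [0.4955, -0.1211, 0.1881]
tool_rot: [-2.789, -1.443, 0.001]
ft_force: [-0.7, -0.5, -0.4]
grip_width: 0.5
grip_force: 0.0
```

```bash
python3 - <<'E'
from h import *
now()
E
```

```text
t 23.2 pos [ 0.4955 -0.1211  0.1881] psi 54.7 tilt [-0.0011  0.0006] F [-0.7 -0.5 -0.4] M [-0.05 -0.04 -0.01] w 0.5 gf 0.0 q [ 0.61  0.08 -0.44  1.84  0.03  1.23 -0.46]
```

Request:
{"op": "step_arm", "data": {"commands": [{"travel":[0,0,0.024],"turn":[0,0,0]},{"travel":[0,0,0.048],"turn":[0,0,0]},{"travel":[0,0,0.0485],"turn":[0,0,0]}]}}

```text
time: 23.5
position: [0.4935, -0.1204, 0.1369]
tool_rot: [-2.785, -1.443, 0.007]
ft_force: [-0.2, -0.1, 0.1]
grip_width: 0.498
grip_force: 0.0
```

Request:
{"op": "step_arm", "data": {"commands": [{"travel":[0,0,0],"turn":[0,0,0]},{"travel":[0,0,0],"turn":[0,0,0]},{"travel":[0,0,0],"turn":[0,0,0]},{"travel":[0,0,0],"turn":[0,0,0]},{"travel":[0,0,0],"turn":[0,0,0]}], "gripper": 0}}

```text
time: 24.0
position: [0.4968, -0.1218, 0.1409]
tool_rot: [2.787, 1.446, 0.002]
ft_force: [1.5, -0.8, 0.5]
grip_width: 0.183
grip_force: 49.9
```

Request:
{"op": "step_arm", "data": {"commands": [{"travel":[0,0,0],"turn":[0,0,0]}]}}

```text
time: 24.1
position: [0.4967, -0.1217, 0.1408]
tool_rot: [2.787, 1.446, 0.002]
ft_force: [1.5, -1.0, 0.6]
grip_width: 0.18
grip_force: 49.9
```

Request:
{"op": "step_arm", "data": {"commands": [{"travel":[0,0,0],"turn":[0,0,8.5]},{"travel":[0,0,0],"turn":[0,0,17]},{"travel":[0,0,0.001],"turn":[0,0,25.5]},{"travel":[0,0,0.001],"turn":[0,0,34]},{"travel":[0,0,0.0015],"turn":[0,0,42.5]}]}}

```text
time: 24.6
position: [0.4968, -0.1224, 0.1396]
tool_rot: [3.122, 0.329, 0.003]
ft_force: [0.4, -2.5, 4.8]
grip_width: 0.178
grip_force: 50.0
```

Request:
{"op": "step_arm", "data": {"commands": [{"travel":[0,0,0],"turn":[0,0,5]},{"travel":[0,0,0],"turn":[0,0,9]},{"travel":[0,0,0],"turn":[0,0,11]},{"travel":[0,0,0],"turn":[0,0,13]},{"travel":[0,0,0],"turn":[0,0,13]}]}}

```text
time: 25.1
position: [0.4963, -0.1219, 0.1395]
tool_rot: [3.139, -0.013, 0.001]
ft_force: [-1.2, -2.7, 4.5]
grip_width: 0.18
grip_force: 51.8
```

```bash
python3 - <<'E'
from h import *
now()
E
```

```text
t 25.1 pos [ 0.4963 -0.1219  0.1395] psi -0.47 tilt [ 0.0008 -0.0022] F [-1.2 -2.7  4.5] M [-0.34  0.08  1.17] w 0.18 gf 51.84148402651772 q [ 0.55  0.12 -0.38  1.9   0.05  1.13 -1.43]
```

Request:
{"op": "step_arm", "data": {"commands": [{"travel":[0,0,0],"turn":[0,0,0]},{"travel":[0,0,0],"turn":[0,0,0]},{"travel":[0,0,-0.025],"turn":[0,0,0]},{"travel":[0,0,-0.055],"turn":[0,0,0]}], "gripper": 0.5}}

```text
time: 25.5
position: [0.4939, -0.1203, 0.1919]
tool_rot: [-3.139, 0.018, 0.009]
ft_force: [0.4, -0.2, 0.3]
grip_width: 0.446
grip_force: 0.0
```

Request:
{"op": "step_arm", "data": {"commands": [{"travel":[0.01,-0.044,0],"turn":[0,0,-8.5]},{"travel":[0.02,-0.088,0],"turn":[0,0,-17]},{"travel":[0.029,-0.132,0],"turn":[0,0,-25.5]},{"travel":[0.039,-0.178,0],"turn":[0,0,-34]},{"travel":[0.0481,-0.2225,0],"turn":[0,0,-42.5]}], "gripper": 1, "force": 15}}

```text
time: 26.0
position: [0.5457, 0.1028, 0.1928]
tool_rot: [-2.93, -1.13, 0.003]
ft_force: [0.4, -0.4, -0.4]
grip_width: 0.867
grip_force: 0.0
```

Request:
{"op": "step_arm", "data": {"commands": [{"travel":[0,0,0],"turn":[0,0,-8.5]},{"travel":[0,0,0],"turn":[0,0,-17]},{"travel":[0,0,0],"turn":[0,0,-25.5]},{"travel":[0,0,0],"turn":[0,0,-34]},{"travel":[0,0,0],"turn":[0,0,-42.5]}]}}

```text
time: 26.5
position: [0.5454, 0.1011, 0.1925]
tool_rot: [-2.32, -2.115, 0.003]
ft_force: [-0.1, 0.0, -0.1]
grip_width: 0.998
grip_force: 0.0
```

Request:
{"op": "step_arm", "data": {"commands": [{"travel":[0,0,0],"turn":[0,0,-6]},{"travel":[0,0,0],"turn":[0,0,-9]},{"travel":[0,0,0],"turn":[0,0,-9]},{"travel":[0,0,0],"turn":[0,0,-9]}]}}

```text
time: 26.9
position: [0.5459, 0.1008, 0.1929]
tool_rot: [-2.156, -2.283, 0.001]
ft_force: [0.3, 0.3, 0.1]
grip_width: 0.996
grip_force: 0.0
```

```bash
python3 - <<'E'
from h import *
import cv2
im=ctrl.get_image("scene")[115:265,200:400,::-1]; cv2.imwrite("pics/s4.png",cv2.resize(im,None,fx=4,fy=4,interpolation=cv2.INTER_CUBIC))
now()
E
```

```text
t 26.95 pos [0.546  0.1008 0.1931] psi 93.29 tilt [-0.0012  0.0002] F [-0.6 -0.2  0. ] M [-0.05 -0.1   0.01] w 1.004 gf 0.0 q [ 0.39  0.21 -0.7   1.73  0.14  1.26 -0.28]
```

View pics/s4.png

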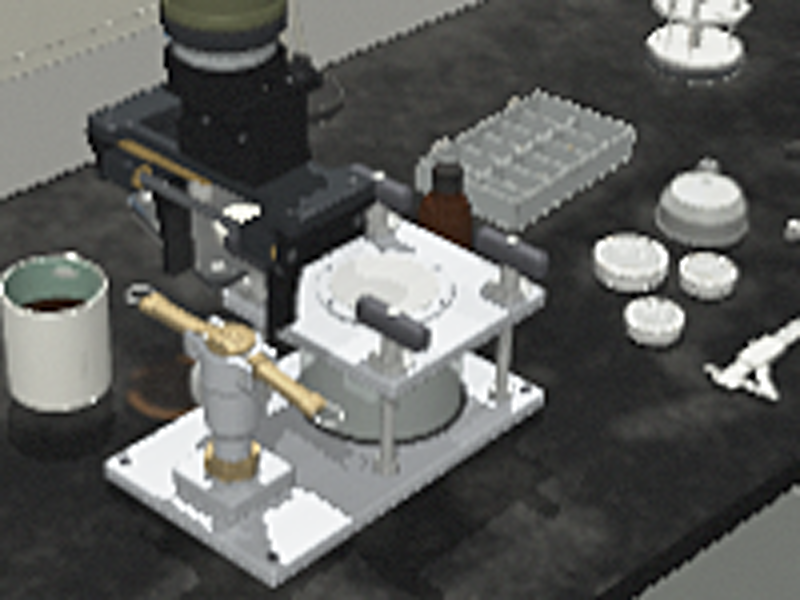

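Request:
{"op": "step_arm", "data": {"commands": [{"travel":[0,0,0.012],"turn":[0,0,0]},{"travel":[0,0,0.024],"turn":[0,0,0]},{"travel":[0,0,0.036],"turn":[0,0,0]},{"travel":[0,0,0.048],"turn":[0,0,0]},{"travel":[0,0,0.056],"turn":[0,0,0]}]}}

```text
time: 27.45
position: [0.547, 0.1008, 0.1372]
tool_rot: [2.155, 2.285, 0.001]
ft_force: [-0.8, -0.5, 6.8]
grip_width: 0.999
grip_force: 2.7
```

```bash
python3 - <<'E'
from h import *
now()
E
```

```text
t 27.45 pos [0.547  0.1008 0.1372] psi 93.36 tilt [ 0.001 -0.   ] F [-0.8 -0.5  6.8] M [-0.03 -0.1  -0.06] w 0.999 gf 2.6909708976745605 q [ 0.38  0.26 -0.69  1.79  0.18  1.15 -0.31]
```

Both arms are being pushed evenly (≈7 N). Continue down to TCP z ≈ 0.102.

Request:
{"op": "step_arm", "data": {"commands": [{"travel":[0,0,0.008],"turn":[0,0,0]},{"travel":[0,0,0.016],"turn":[0,0,0]},{"travel":[0,0,0.024],"turn":[0,0,0]},{"travel":[0,0,0.03],"turn":[0,0,0]},{"travel":[0,0,0.034],"turn":[0,0,0]}]}}

```text
time: 27.95
position: [0.5461, 0.1006, 0.1026]
tool_rot: [-2.155, -2.285, 0.001]
ft_force: [0.6, 0.2, 2.8]
grip_width: 1.0
grip_force: 1.0
```

Request:
{"op": "step_arm", "data": {"commands": [{"travel":[0,0,0],"turn":[0,0,0]},{"travel":[0,0,0],"turn":[0,0,0]},{"travel":[0,0,0],"turn":[0,0,0]},{"travel":[0,0,0],"turn":[0,0,0]},{"travel":[0,0,0],"turn":[0,0,0]}], "gripper": 0.6}}

```text
time: 28.45
position: [0.5466, 0.1005, 0.1033]
tool_rot: [2.155, 2.285, 0.0]
ft_force: [0.6, 0.6, -4.8]
grip_width: 0.697
grip_force: 15.0
```

Request:
{"op": "step_arm", "data": {"commands": [{"travel":[0,0,0],"turn":[0,0,0]},{"travel":[0,0,0],"turn":[0,0,0]},{"travel":[0,0,0],"turn":[0,0,0]}]}}

```text
time: 28.75
position: [0.5466, 0.1005, 0.1033]
tool_rot: [2.155, 2.286, -0.0]
ft_force: [2.6, -0.0, -7.0]
grip_width: 0.698
grip_force: 15.0
```

```bash
python3 - <<'E'
from h import *
now()
E
```

```text
t 28.75 pos [0.5466 0.1005 0.1033] psi 93.36 tilt [ 0.     -0.0001] F [ 2.6 -0.  -7. ] M [-0.02 -0.58 -0.01] w 0.698 gf 14.999231508809316 q [ 0.36  0.3  -0.68  1.83  0.21  1.09 -0.33]
```

Request:
{"op": "step_arm", "data": {"commands": [{"travel":[0,0,0],"turn":[0,0,0]},{"travel":[0,0,0],"turn":[0,0,0]},{"travel":[0,0,0],"turn":[0,0,0]},{"travel":[0,0,0],"turn":[0,0,0]},{"travel":[0,0,-0.01],"turn":[0,0,0]}], "gripper": 1}}

```text
time: 29.25
position: [0.5455, 0.1004, 0.1129]
tool_rot: [-2.154, -2.285, 0.003]
ft_force: [0.6, 0.5, -0.9]
grip_width: 0.98
grip_force: 0.0
```

Request:
{"op": "step_arm", "data": {"commands": [{"travel":[0,0,-0.02],"turn":[0,0,0]},{"travel":[0,0,-0.045],"turn":[0,0,0]},{"travel":[0,0,-0.07],"turn":[0,0,0]},{"travel":[0,0,-0.1],"turn":[0,0,0]},{"travel":[0,0,-0.13],"turn":[0,0,0]}]}}

```text
time: 29.75
position: [0.5463, 0.1008, 0.2456]
tool_rot: [2.155, 2.286, 0.0]
ft_force: [0.9, -0.6, -0.2]
grip_width: 0.999
grip_force: 0.0
```

Request:
{"op": "step_arm", "data": {"commands": [{"travel":[-0.03,-0.02,-0.01],"turn":[0,0,0]},{"travel":[-0.07,-0.04,-0.02],"turn":[0,0,0]},{"travel":[-0.11,-0.06,-0.03],"turn":[0,0,0]},{"travel":[-0.15,-0.07,-0.03],"turn":[0,0,0]},{"travel":[-0.19,-0.08,-0.03],"turn":[0,0,0]}]}}

```text
time: 30.25
position: [0.4774, -0.0951, 0.2753]
tool_rot: [2.153, 2.284, 0.001]
ft_force: [-0.0, 0.3, -0.0]
grip_width: 1.002
grip_force: 0.0
```

Request:
{"op": "step_arm", "data": {"commands": [{"travel":[-0.04,0,0],"turn":[0,0,0]},{"travel":[-0.08,0,0],"turn":[0,0,0]},{"travel":[-0.08,0,0],"turn":[0,0,0]},{"travel":[-0.08,0,0],"turn":[0,0,0]}]}}

```text
time: 30.65
position: [0.4824, -0.174, 0.2741]
tool_rot: [-2.157, -2.284, -0.001]
ft_force: [-0.3, 0.8, -0.1]
grip_width: 1.0
grip_force: 0.0
```

```bash
python3 - <<'E'
from h import *
import cv2
a=ctrl.get_image("scene")[145:265,210:345,::-1]; b=ctrl.get_image("top")[140:260,150:355,::-1]
a=cv2.resize(a,None,fx=2.9,fy=2.9,interpolation=cv2.INTER_CUBIC);b=cv2.resize(b,None,fx=1.95,fy=2.9,interpolation=cv2.INTER_CUBIC)
cv2.imwrite("pics/f.png",cv2.hconcat([a,b])); print(a.shape,b.shape)
now()
E
```

```text
(348, 392, 3) (348, 400, 3)
t 30.75 pos [ 0.4828 -0.172   0.2741] psi 93.48 tilt [0.0006 0.0004] F [ 0.3  0.1 -0.2] M [ 0.01 -0.11 -0.04] w 1.003 gf 0.0 q [ 0.74  0.03 -0.45  1.72  0.01  1.4   0.34]
```

View pics/f.png

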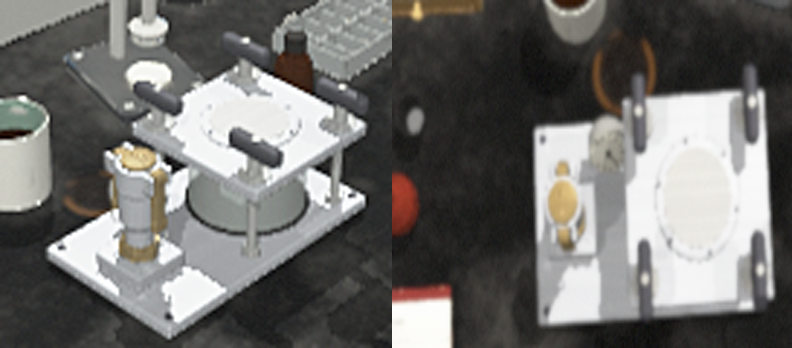

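The picture shows all four bars lying along the chamber's x: in the top view at about (640,112), (751,102), (645,280) and (759,270). Both cam arms hang along the coupler at about (130,200) in the scene view, and the bystanders in view have not moved. Handing in.

```bash
python3 -c "
from bench import ctrl
print(ctrl.close_job())"
```

```text
the job is handed in; nothing more can be done
None
```

The chamber is closed and the job handed in at about 31 s: all four T-handles were turned in crisscross order to half way and then to their stops, then both cam arms were swung down and locked together. The final picture shows the handles and arms in place, and the bystanders in view stayed where they were.

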